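# Slide the slim battery home on the charger

### The job

Put the slim battery pack on charge: set its foot down on the charger's deck in front of the rails, release-button end outwards, and slide it in under the rail lips until the spring catch has clicked and holds it fully home, then let go. Feel your way: ease it in without jamming it in the rails, stop pushing as soon as it is home so that the terminals are not strained, and leave the tall pack and everything else on the counter where it is.

Things in the scene. Friction and masses are not known exactly. Their poses are not given: they have to be found in the camera images.
- slim_pack: battery to charge, 0.34-0.55 kg: flat-sided block 100 long (x), 56 wide (y), from 13 to 49 mm above the origin, on a T foot: stem 32 wide, bottom flanges 46 wide, 5 thick, from x -24 to +46, then an 8 mm groove up to the block. Origin: centre of the block, at the foot's underside; lies foot down, z up. +x: terminal end, enters first; raised grey release button on top at the -x end.
- tall_pack: second battery, same shape but 76 mm tall, 110 long, 66 wide; leave it alone. Origin at its underside, x lengthwise.
- charger_board: ply mounting board, 230 (x -125 to +105) x 156 x 9 mm, origin at its underside, carrying the grey charger (200 x 110), which was screwed on by hand through slotted ears, tight and square, but 2 to 14 mm further along +x than nominal and up to 2 mm either way across y. Packs slide in along +x. Bare deck 38 mm above the board, up to the rails; behind them a hump 80 mm above the board.
- charger_home (a point): nominal home of the slim pack's origin (board axes), on the deck, for the charger in its nominal place; the true one is off by its shift. The foot rides over a spring catch in the deck (3.5 mm proud, push about 5 N) from 28 mm before home, meets sprung terminals 4 mm before (4.5 N, +0.9 N/mm), must just pass home for the catch to snap up into its notch, stops solid 1.5 mm past; let go, it is held against the catch.
- rail_mouth (a point): nominal start of the rails, on the deck midway between them (board axes). Inner walls 49 mm apart; lips reach in to 36 mm apart, 6.8 to 10.5 mm above the deck; they run 54 mm in +x to the hump, with lead-ins 10 mm in front flared 3 mm each side. The pack's origin must come down over 56 mm to the -x side of this point.
- padlock: galvanised padlock lying flat, 66 x 46 x 20 mm, between the packs and the charger; bystander. Origin at its underside.
- screw_jar: clear jar of screws with a twist cap, 72 mm across, 92 tall; bystander. Origin at its underside.
- shifting_spanner: steel shifting spanner, 220 mm long, lying flat; bystander. Origin at its underside.
- screwdriver: screwdriver, 200 mm long, lying left of the charger; bystander. Origin at its underside.
- tape_measure: tape measure, 72 x 66 x 38 mm; bystander. Origin at its underside.
- drill: cordless drill without a battery, lying on its side, 66 mm high, about 190 x 190 mm; bystander. Origin at its underside below the motor.
Mind the look-alikes: they are no part of the job. What is shaped like the slim_pack but pink is not meant.

How it is judged (in metres and radians):
On the way:
1. the slim pack's foot is on the deck with its flanges part way in under the rail lips, not yet home (x of slim_pack in the frame of charger_home between -0.033 and -0.006 m and z of slim_pack in the frame of charger_home between -0.003 and 0.003 m and y of slim_pack in the frame of charger_home between -0.006 and 0.006 m), for 0.1 s.
At the end, for the whole second after the job is handed in: The slim pack sits right way round in the rails, 1 mm short to 18 mm past nominal home, within 6 mm across, down on the deck within 3 mm, in line within 0.08 rad, let go, at rest, and held by the catch against the sprung terminals (the charger presses on it with over 14 N in all) (x of slim_pack in the frame of charger_home between -0.001 and 0.018 m and y of slim_pack in the frame of charger_home between -0.006 and 0.006 m and z of slim_pack in the frame of charger_home between -0.003 and 0.003 m and angle between the x axis of slim_pack and the x axis of charger_board, either way round below 0.08 rad and contact force between slim_pack and charger_board above 14 N and linear speed of slim_pack below 0.01 m/s); the robot touches nothing.
It fails at once if the slim pack is put down or jammed on the charger with more than 50 N in all (contact force between slim_pack and charger_board above 50 N).
It fails at once if the slim pack is rammed: nearly home (from 5 mm before nominal home) it presses on the charger with more than 32 N in all (contact force between slim_pack and charger_board above 32 N and x of slim_pack in the frame of charger_home above -0.005 m).
It fails at once if the tall pack or another thing on the counter is moved more than 20 mm (distance of any of tall_pack, padlock, screw_jar, shifting_spanner, screwdriver, tape_measure, drill from where it was at the start of the episode above 0.02 m).
It also fails if it takes over 70 s, if anything falls off the work surface, if the arm or the gripper's body presses on something with over 40 N, if the wrist force passes 120 N, or if a joint passes its speed limit or range.

### The arm

A 6-joint arm with a two-finger parallel gripper is mounted at the origin on the work surface. World frame = base frame: x ahead of the robot, y to its left, z up, the work surface at z = 0. Lengths are in mm, angles in rad, forces in N, time in s.
With the tool pointing down it reaches from about 400 to 825 mm from the base axis. Payload 7 kg.
Tool frame: the origin (TCP) lies between the finger pads; the fingertips stand 22 mm ahead of it and the grasp point (between the pads) lies 3 mm ahead of it (bot.finger_overhang is the y of the fingertips in the tool frame, in mm); y points along the fingers, x is the direction in which the jaws open and shut, and the axes are right-handed (so a half turn about y gives the same grasp; the last joint's range is limited). The gripper opens to 88 mm and grips with 3 to 60 N. Pads are 19 mm wide; open, the fingers measure 130 mm over their backs; the gripper's body (78 mm by 193 mm) begins 47 mm behind the grasp point.
Start: joints at [1.415, 0.359, 0.012, 0, -1.224, -0.288], TCP at [289.833, 609.584, 248.561] pointing down, gripper open.
Joint ranges: [-3.07, 3.07], [-1.43, 2.12], [-1.02, 1.25], [-3.03, 1.67], [-3.05, -0], [-3.03, 3.03]. Speed limits (rad/s): [2.39, 2.39, 3.01, 3.14, 3.14, 3.14].

### API

Orientations are given as a rotation vector (axis times angle).
In Python, from rig import bot gives the robot as it stands.
- The arm moves only by the tool move_arm, never from a script. Its argument "deltas" is a list of rows, each a list of 5 numbers: the shift along the world's x, y, z in units of 0.3 m (1.0 is 0.3 m), then the turn about the world's z in units of 180 degrees (1.0 is 180 degrees), then the closure, from 0 (fully open) to 1 (shut). In form: [[dx, dy, dz, turn, hand], ...]. A call has 1 to 12 rows; each row is the pose to reach, as a shift and turn from the pose commanded when the call began, turning the shorter way round; what a row does not reach only later rows make up. A row lasts 1/10 s, in which the tool goes at most 50 mm and 8.59 degrees, less where a joint would pass 70% of its speed; a pose out of reach is approached as far as the arm can. A call with a number of a shift or a turn outside -1 to 1 is refused whole. A call with a gripper value outside its range is refused whole. The fingers move at their own pace and stop on an object; "newtons" is the grip in N (left out, the last holds). Time passes only in rows, so rows that repeat a pose let the fingers close. It gives the time, the measured TCP pose, the force and the opening at its end, in the units of the state.
- bot.sense(): the state, without advancing time (a new reading comes with each control period).
- bot.capture(name): name is "side" or "top"; returns a dict with "color" (400x640x3 uint8, red, green, blue), "intrinsics" (3x3 intrinsics, pixels), "dist_coeffs" ([k1, k2, p1, p2, k3] as OpenCV has them; the pictures are not rectified), "pose" (4x4, takes a point from camera to world coordinates). Camera axes: x right, y down, z forward; pixel columns grow to the right and rows downward; lengths in mm; the calibration is good to about 2 mm. A picture is of the moment at which its call begins. There is no depth.
- bot.hand_in(): hands the job in, once; it reports no verdict.
The state is a dict: "t": time; "joint_pos": joint angles; "qd": joint speeds; "joint_efforts": joint torques, N m; "position": TCP position; "eef_rot": TCP orientation; "contact_force": force on the tool from outside, world axes, zero at the start; "moment": the same for the moment, N m; "gripper_width": opening from 0.0 (shut) to 1.0 (fully open).
Only numpy, scipy, OpenCV 4.12 (cv2) and the standard library are available. Lean on these libraries where they do the work, as an engineer would, in place of code of your own. Each camera call takes 0.05 s, during which the arm holds its last target. There are 200 camera calls.

## Working session

There is one attempt and no reset: what is moved stays moved. The work goes in short steps, Python scripts to look and compute and a tool call to move; the robot and the scene stay as the last step left them, time stands still between calls to the robot, and variables do not carry over. Pictures are saved under pics/ and viewed, about 8 in all and at most 12, crops included, and the job is handed in when it is done.

Besides the shell and the picture viewer there is one more tool, called after "Request:" in YAML: its name, and indented under it one key for each argument. move_arm: Moves the arm, as the interface text tells. Shifts and turns lie within -1 to 1; 1 stands for 0.3 m of shift or 180 degrees of turn. Its arguments: {"type":"object","properties":{"deltas":{"type":"array","items":{"type":"array","items":{"type":"number"}}},"newtons":{"type":"number"}},"required":["deltas"]}

```bash
mkdir -p pics
cat > h.py <<'E'
from rig import bot
import numpy as np, cv2
def snap(n,f):
    c=bot.capture(n); cv2.imwrite(f'pics/{f}.png',c['color'][:,:,::-1]); np.savez(f'pics/{f}.npz',K=c['intrinsics'],d=c['dist_coeffs'],P=c['pose']); return c
def ray(f,uv):
    z=np.load(f'pics/{f}.npz'); p=cv2.undistortPoints(np.array(uv,float).reshape(-1,1,2),z['K'],np.array(z['d'],float)).reshape(-1,2)
    d=np.c_[p,np.ones(len(p))]@z['P'][:3,:3].T; return z['P'][:3,3],d
def onz(f,uv,h):
    o,d=ray(f,uv); h=np.broadcast_to(h,len(d)); return o+d*((h-o[2])/d[:,2])[:,None]
def proj(f,X):
    z=np.load(f'pics/{f}.npz'); P=np.linalg.inv(z['P']); r=cv2.Rodrigues(P[:3,:3])[0]
    return cv2.projectPoints(np.array(X,float).reshape(-1,1,3),r,P[:3,3],z['K'],np.array(z['d'],float))[0].reshape(-1,2)
E
python3 - <<'E'
from h import *
for n in('top','side'):
    c=snap(n,n+'0'); print(np.round(c['pose'],3),c['intrinsics'][0,0])
    cv2.imwrite(f'pics/{n}0b.png',cv2.resize(c['color'][:,:,::-1],(800,500),interpolation=cv2.INTER_CUBIC))
print(bot.sense())
E
```

```text
[[ 1.000000e-03 -9.990000e-01  5.300000e-02  5.415230e+02]
 [-1.000000e+00 -1.000000e-03  1.000000e-03  7.622600e+01]
 [-1.000000e-03 -5.300000e-02 -9.990000e-01  1.096029e+03]
 [ 0.000000e+00  0.000000e+00  0.000000e+00  1.000000e+00]] 364.75302730218766
[[ 9.960000e-01 -5.400000e-02  6.500000e-02  5.128280e+02]
 [-8.400000e-02 -6.230000e-01  7.770000e-01 -1.089461e+03]
 [-1.000000e-03 -7.800000e-01 -6.260000e-01  9.851320e+02]
 [ 0.000000e+00  0.000000e+00  0.000000e+00  1.000000e+00]] 473.0322490224567
{'t': 0.1, 'joint_pos': array([ 1.41509486e+00,  3.59348722e-01,  1.11831042e-02, -3.31786065e-04,
       -1.22409250e+00, -2.88109715e-01]), 'qd': array([-1.75345915e-03,  6.13579312e-05,  8.43803481e-04,  1.67688329e-04,
        1.10567844e-04,  3.42508398e-05]), 'joint_efforts': array([-2.00797811e-03, -5.84158623e+01,  2.93749398e+01,  7.01547816e+00,
        1.01877764e-02, -5.55519364e-05]), 'position': array([289.671837  , 609.25316841, 247.70471745]), 'eef_rot': array([-0.96671803,  1.52770849, -1.52932527]), 'contact_force': array([-0.30091439,  0.68147914, -1.00706036]), 'moment': array([-0.00202824,  0.02109185,  0.01692628]), 'gripper_width': 1.0008028359339363}
```

View pics/top0b.png

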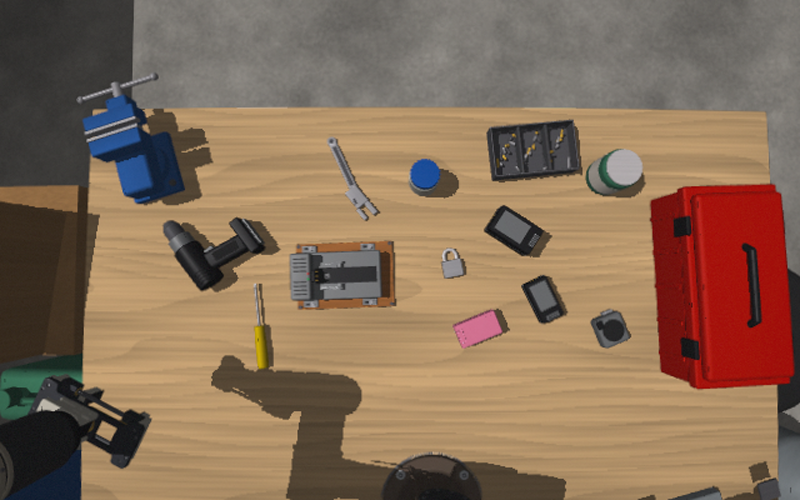

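View pics/side0b.png

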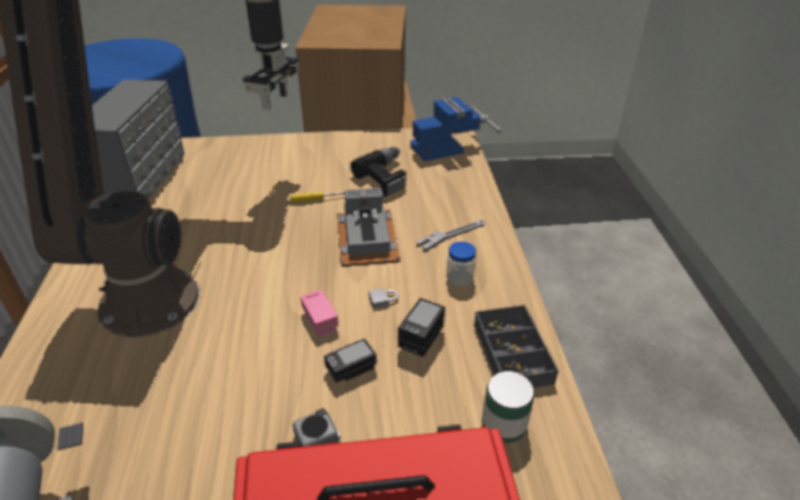

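The top view shows the slim pack near (543,299), the tall pack near (516,231) and the charger near (342,275) with its hump on the left (+y). I'll enlarge the slim pack and charger.

Run:
```python
from h import *
t=cv2.imread('pics/top0.png')
# avg several frames not needed
a=cv2.resize(t[185:260,225:325],(800,600),interpolation=cv2.INTER_CUBIC)
b=cv2.resize(t[210:268,405:465],(600,580),interpolation=cv2.INTER_CUBIC)
for im,x0,y0,s in((a,225,185,8),(b,405,210,10)):
    for k in range(0,im.shape[1],10*s): cv2.putText(im,str(x0+k//s),(k,10),0,.4,(0,255,255)); cv2.line(im,(k,0),(k,im.shape[0]),(0,255,255),1) 
    for k in range(0,im.shape[0],10*s): cv2.putText(im,str(y0+k//s),(0,k+10),0,.4,(0,255,255)); cv2.line(im,(0,k),(im.shape[1],k),(0,255,255),1)
cv2.imwrite('pics/a.png',a);cv2.imwrite('pics/b.png',b)
```

```text
(no output)
```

View pics/a.png

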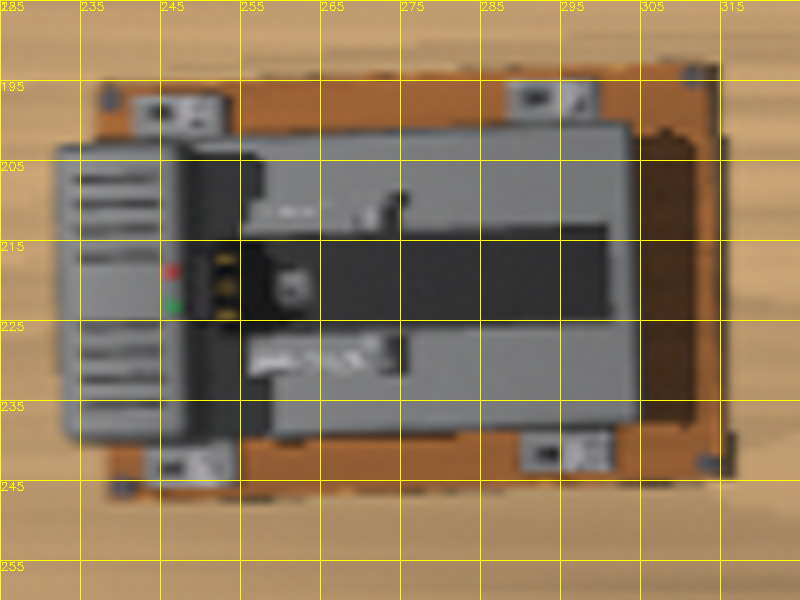

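View pics/b.png

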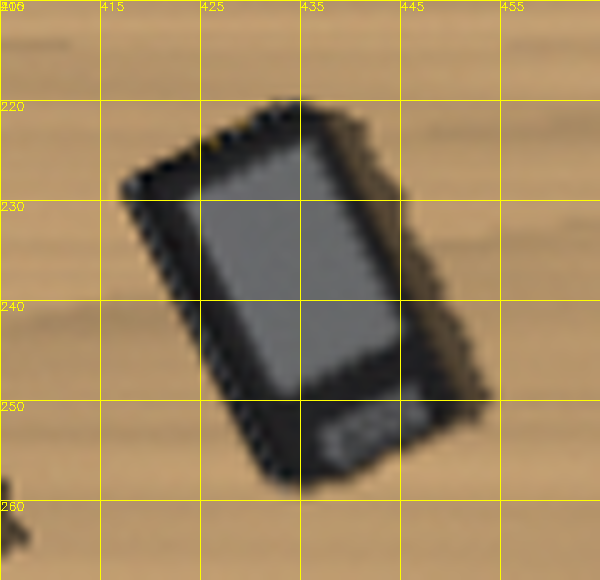

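```bash
cat > m1.py <<'E'
from h import *
from scipy.optimize import minimize
def hullmask(f,pose,L,W,z0,z1,s=4,roi=(405,205,70,65)):
    x,y,a=pose; R=np.array([[np.cos(a),-np.sin(a)],[np.sin(a),np.cos(a)]])
    c=np.array([[i*L/2,j*W/2] for i in(-1,1) for j in(-1,1)])@R.T+[x,y]
    X=np.r_[np.c_[c,[z0]*4],np.c_[c,[z1]*4]]
    p=(proj('top0',X)-roi[:2]+.5)*s-.5
    m=np.zeros((roi[3]*s,roi[2]*s),np.uint8); cv2.fillConvexPoly(m,np.round(cv2.convexHull(p.astype(np.float32))*16).astype(int),1,shift=4); return m
if __name__=='__main__':
    t=cv2.imread('pics/top0.png'); roi=(405,205,70,65)
    c=t[roi[1]:roi[1]+roi[3],roi[0]:roi[0]+roi[2]]; c=cv2.resize(c,None,fx=4,fy=4,interpolation=cv2.INTER_CUBIC).astype(int)
    m=((c[:,:,2]-c[:,:,0])<22).astype(np.uint8)
    n,l,st,_=cv2.connectedComponentsWithStats(m); m=(l==1+np.argmax(st[1:,4])).astype(np.uint8)
    m=cv2.morphologyEx(m,cv2.MORPH_CLOSE,np.ones((9,9)));m=cv2.morphologyEx(m,cv2.MORPH_OPEN,np.ones((9,9)))
    x0=onz('top0',[[434,239]],45)[0]; 
    ax=onz('top0',[[426.5,226],[440,255]],49); d=ax[0]-ax[1]; a0=np.arctan2(d[1],d[0])
    f=lambda p:(hullmask('top0',(p[0],p[1],p[2]/50),100,56,8,49)!=m).sum()
    r=minimize(f,[x0[0],x0[1],a0*50],method='Nelder-Mead',options=dict(initial_simplex=np.array([x0[0],x0[1],a0*50])+np.array([[0,0,0],[8,0,0],[0,8,0],[0,0,8]])))
    print('slim',r.x[:2],r.x[2]/50,np.degrees(r.x[2]/50),r.fun,m.sum())
    lab=onz('top0',(np.array([[190,195],[313,137],[403,325],[285,393]])+.5)/10-.5+[405,210],49);print('label',lab.round(1))
    def A(p,h): return onz('top0',(np.array(p,float)+.5)/8-.5+[225,185],h)
    def ang(q): d=q[0]-q[1]; return np.degrees(np.arctan2(d[1],d[0])).round(2)
    b=A([[98,88],[718,66],[735,475],[110,498]],9); print('board',b.round(1),ang(b[:2]),ang(b[[3,2]]),np.linalg.norm(b[0]-b[1]),np.linalg.norm(b[1]-b[2]))
    for dk in(38,47):
        ch=A([[270,137],[630,122],[638,422],[272,437]],dk); print(dk,'deck',ch.round(1),ang(ch[:2]),ang(ch[[3,2]]),np.linalg.norm(ch[1]-ch[2]))
        cn=A([[310,235],[605,224],[612,320],[310,327]],dk); print('chan',cn.round(1),ang(cn[:2]),ang(cn[[3,2]]),'mid',ang((cn+cn[[3,2,1,0]])/2))
        rl=A([[410,195],[408,375],[385,210],[385,350],[245,230],[245,342]],dk+10.5); print('rails',rl.round(1))
        hp=A([[55,148],[180,148],[185,440],[65,440]],dk+42); print('hump',hp.round(1),np.linalg.norm(hp[1]-hp[2]))
    print('tall',onz('top0',[[412.8,184.8]],76),'pink',onz('top0',[[384,262.4]],49),'padlock',onz('top0',[[362,212]],20))
E
python3 m1.py
```

```text
slim [ 485.83314854 -258.16500996] 0.4769491121754321 27.327171170163925 1310.0 12043
label [[ 515.1 -223.3   49. ]
 [ 531.8 -259.1   49. ]
 [ 477.8 -284.4   49. ]
 [ 458.5 -250.    49. ]]
board [[613.6 323.2   9. ]
 [622.   91.2   9. ]
 [470.   84.6   9. ]
 [460.9 316.9   9. ]] 92.08 92.23 232.183666425371 152.21136862997923
38 deck [[593.9 253.6  38. ]
 [599.5 122.7  38. ]
 [490.9 119.5  38. ]
 [485.2 251.9  38. ]] 92.45 92.46 108.61202127789568
chan [[558.3 238.7  38. ]
 [562.4 131.6  38. ]
 [527.7 129.   38. ]
 [525.  238.4  38. ]] 92.21 91.42 mid 91.81
rails [[572.5 201.2  48.5]
 [508.  201.5  48.5]
 [567.1 210.2  48.5]
 [517.  209.8  48.5]
 [559.9 260.5  48.5]
 [519.7 260.1  48.5]]
hump [[587.9 321.9  80. ]
 [587.9 278.   80. ]
 [486.3 275.2  80. ]
 [486.2 317.1  80. ]] 101.61585678610524
47 deck [[593.4 252.1  47. ]
 [599.  122.3  47. ]
 [491.3 119.1  47. ]
 [485.7 250.4  47. ]] 92.45 92.46 107.68812577174377
chan [[558.2 237.3  47. ]
 [562.3 131.2  47. ]
 [527.8 128.5  47. ]
 [525.1 237.   47. ]] 92.21 91.42 mid 91.81
rails [[572.3 200.1  57.5]
 [508.3 200.4  57.5]
 [566.9 209.   57.5]
 [517.2 208.7  57.5]
 [559.7 258.9  57.5]
 [519.9 258.6  57.5]]
hump [[587.5 319.7  89. ]
 [587.5 276.2  89. ]
 [486.8 273.4  89. ]
 [486.7 315.   89. ]] 100.71574196965507
tall [[ 640.02352086 -186.81924872   76.        ]] pink [[ 420.1375467  -108.69131602   49.        ]] padlock [[564.62619257 -49.78873029  20.        ]]
```

Run:
```python
from h import *
from m1 import hullmask
s=bot.sense(); R=cv2.Rodrigues(s['eef_rot'])[0]; print(R.round(3),np.degrees(np.arctan2(R[1,0],R[0,0])),np.degrees(s['joint_pos']).round(1))
t=cv2.imread('pics/top0.png')[205:270,405:475]; t=cv2.resize(t,None,fx=8,fy=8,interpolation=cv2.INTER_CUBIC)
for a,col in((.477,(0,255,0)),(.445,(0,0,255))):
    m=hullmask('',(485.8,-258.2,a),100,56,8,49) if 0 else hullmask('top0',(485.8,-258.2,a),100,56,8,49,s=8)
    c,_=cv2.findContours(m,0,2); cv2.drawContours(t,c,-1,col,1)
cv2.imwrite('pics/ov.png',t)
```

```text
[[-0.429 -0.001  0.903]
 [-0.903 -0.001 -0.429]
 [ 0.001 -1.     0.   ]] -115.43498503452479 [ 81.1  20.6   0.6  -0.  -70.1 -16.5]
```

View pics/ov.png

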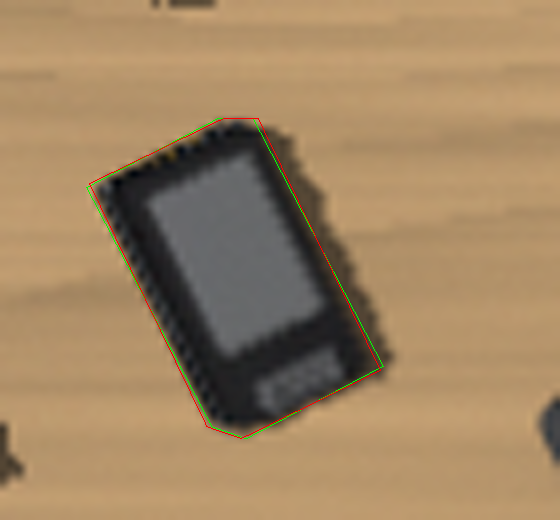

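The overlay fits, giving slim pack origin ≈ (485.5, −259.5) and yaw ≈ 26°. The charger axis is at ≈ 92.3°, with its centreline about x = 544 at y = 148. I'll move to above the pack.

Request:
move_arm:
  deltas:
    - [0.7,-0.95,0,-0.35,0]
    - [0.7,-0.95,0,-0.35,0]
    - [0.7,-0.95,0,-0.35,0]
    - [0.7,-0.95,0,-0.35,0]
    - [0.7,-0.95,0,-0.35,0]
    - [0.7,-0.95,0,-0.35,0]
    - [0.7,-0.95,0,-0.35,0]
    - [0.7,-0.95,0,-0.35,0]
    - [0.7,-0.95,0,-0.35,0]
  newtons: 25

```text
t: 1.0
position: [500.6, 322.9, 248.2]
eef_rot: [-0.027, 2.209, -2.21]
contact_force: [-0.3, -0.1, -1.2]
gripper_width: 0.995
```

Request:
move_arm:
  deltas:
    - [0,-1,0,-0.36,0]
    - [0,-1,0,-0.36,0]
    - [0,-1,0,-0.36,0]
    - [0,-1,0,-0.36,0]
    - [0,-1,0,-0.36,0]
    - [0,-1,0,-0.36,0]
    - [0,-1,0,-0.36,0]
    - [0,-1,0,-0.36,0]
    - [0,-1,0,-0.36,0]

```text
t: 1.9
position: [499.7, 25.0, 248.5]
eef_rot: [-0.95, -1.545, 1.545]
contact_force: [0.3, 0.1, -0.3]
gripper_width: 1.001
```

Request:
move_arm:
  deltas:
    - [-0.048,-0.947,0,-0.004,0]
    - [-0.048,-0.947,0,-0.004,0]
    - [-0.048,-0.947,0,-0.004,0]
    - [-0.048,-0.947,0,-0.004,0]
    - [-0.048,-0.947,0,-0.004,0]
    - [-0.048,-0.947,0,-0.004,0]
    - [-0.048,-0.947,-0.46,-0.004,0]
    - [-0.048,-0.947,-0.46,-0.004,0]
    - [-0.048,-0.947,-0.46,-0.004,0]
    - [-0.048,-0.947,-0.46,-0.004,0]
    - [-0.048,-0.947,-0.46,-0.004,0]

```text
t: 3.0
position: [486.1, -259.0, 111.0]
eef_rot: [-0.955, -1.537, 1.539]
contact_force: [0.3, 0.1, 1.5]
gripper_width: 0.998
```

Run:
```python
from h import *
c=snap('top','top1')['color'][:,:,::-1]; d=snap('side','side1')['color'][:,:,::-1]
a=cv2.resize(c[195:285,385:485],(500,450),interpolation=cv2.INTER_CUBIC); b=cv2.resize(d[215:325,225:325],(300,330),interpolation=cv2.INTER_CUBIC)
o=np.zeros((450,800,3),np.uint8); o[:,:500]=a;o[:330,500:]=b; cv2.imwrite('pics/c1.png',o)
s=bot.sense();R=cv2.Rodrigues(s['eef_rot'])[0];print(s['position'],np.degrees(np.arctan2(R[1,0],R[0,0])),np.degrees(s['joint_pos']).round())
```

```text
[ 487.39362713 -259.42332147  112.88475328] 116.21453424669808 [ -8.  16. -25.   0. -48. -56.]
```

View pics/c1.png

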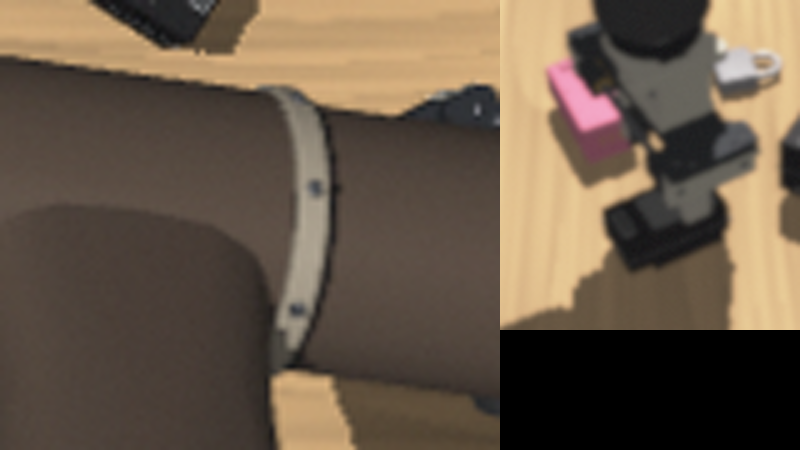

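The arm hides the top view. In the side view the fingers straddle the pack and clear the pink one. Next I descend and grip.

Request:
move_arm:
  deltas:
    - [0,0,-0.08,0,0]
    - [0,0,-0.16,0,0]
    - [0,0,-0.235,0,0]
    - [0,0,-0.235,0,0]
    - [0,0,-0.235,0,0.3]
    - [0,0,-0.235,0,0.6]
    - [0,0,-0.235,0,1]
    - [0,0,-0.235,0,1]
    - [0,0,-0.235,0,1]
    - [0,0,-0.235,0,1]
  newtons: 25

```text
t: 4.1
position: [485.3, -259.2, 40.8]
eef_rot: [-0.958, -1.536, 1.536]
contact_force: [-2.2, 5.2, 8.4]
gripper_width: 0.639
```

Request:
move_arm:
  deltas:
    - [0,0,0.05,0,1]
    - [0,0,0.15,0,1]
    - [0,0,0.3,0,1]
    - [0,0,0.4,0,1]
    - [0.05,0.1,0.4,0.02,1]
    - [0.1,0.23,0.4,0.06,1]
    - [0.1,0.36,0.4,0.1,1]
    - [0.1,0.49,0.4,0.14,1]
    - [0.1,0.62,0.4,0.18,1]
    - [0.1,0.75,0.4,0.22,1]
    - [0.1,0.85,0.4,0.25,1]
    - [0.1,0.9,0.4,0.26,1]

```text
t: 5.3
position: [515.0, 12.5, 159.8]
eef_rot: [-0.306, -2.063, 2.063]
contact_force: [0.2, -0.1, -3.1]
gripper_width: 0.638
```

Request:
move_arm:
  deltas:
    - [0.03,0.1,0,0.03,1]
    - [0.05,0.2,0,0.06,1]
    - [0.07,0.3,0,0.09,1]
    - [0.09,0.38,0,0.108,1]
    - [0.095,0.45,0,0.108,1]
    - [0.095,0.457,0,0.108,1]
    - [0.095,0.457,0,0.108,1]
    - [0.095,0.457,0,0.108,1]
    - [0.095,0.457,0,0.108,1]

```text
t: 6.2
position: [543.7, 146.6, 160.0]
eef_rot: [-0.043, 2.202, -2.202]
contact_force: [0.1, -0.3, -3.5]
gripper_width: 0.641
```

Run:
```python
from h import *
c=snap('top','top2')['color'][:,:,::-1]; d=snap('side','side2')['color'][:,:,::-1]
a=cv2.resize(c[175:265,215:315],(400,360),interpolation=cv2.INTER_CUBIC); b=cv2.resize(d[110:230,240:340],(400,480),interpolation=cv2.INTER_CUBIC)
o=np.zeros((480,800,3),np.uint8); o[:360,:400]=a;o[:,400:]=b; cv2.imwrite('pics/c2.png',o)
s=bot.sense();R=cv2.Rodrigues(s['eef_rot'])[0];print(R.round(3),s['position'],np.degrees(np.arctan2(R[1,0],R[0,0])),np.degrees(s['joint_pos']).round(),s['contact_force'],s['moment'])
```

```text
[[-0.999 -0.     0.039]
 [-0.039 -0.    -0.999]
 [ 0.    -1.     0.   ]] [543.87228016 146.79994686 160.12235338] -177.76912400833587 [ 35.  14. -21.  -0. -55. -33.] [-0.79693693  0.33071263 -4.16007932] [ 0.05466623 -0.08891515  0.0335666 ]
```

View pics/c2.png

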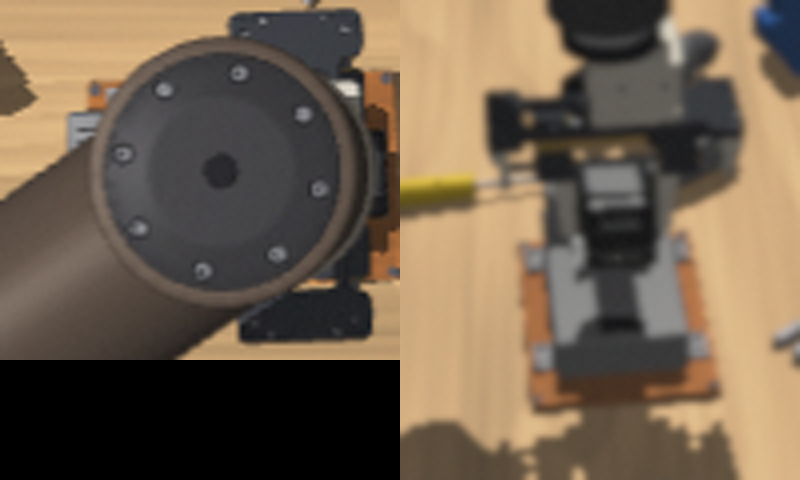

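Button end faces outwards (−y) and the pack is held level above the deck front. I'll lower it slowly, watching Fz.

Request:
move_arm:
  deltas:
    - [0,0,-0.08,0,1]
    - [0,0,-0.16,0,1]
    - [0,0,-0.2,0,1]
    - [0,0,-0.22,0,1]
    - [0,0,-0.23,0,1]
    - [0,0,-0.233,0,1]
    - [0,0,-0.233,0,1]

```text
t: 7.0
position: [544.4, 147.8, 90.9]
eef_rot: [-0.043, 2.201, -2.2]
contact_force: [-0.4, 0.0, -3.7]
gripper_width: 0.64
```

Request:
move_arm:
  deltas:
    - [0,0,-0.004,0,1]
    - [0,0,-0.008,0,1]
    - [0,0,-0.012,0,1]
    - [0,0,-0.012,0,1]

```text
t: 7.4
position: [544.2, 147.5, 87.3]
eef_rot: [-0.044, 2.201, -2.201]
contact_force: [-1.9, -2.4, 3.8]
gripper_width: 0.639
```

Request:
move_arm:
  deltas:
    - [0,0,-0.004,0,1]
    - [0,0,-0.008,0,1]
    - [0,0,-0.012,0,1]
    - [0,0,-0.012,0,1]

```text
t: 7.8
position: [544.4, 146.3, 85.2]
eef_rot: [-0.044, 2.198, -2.202]
contact_force: [-5.1, -8.8, 18.7]
gripper_width: 0.635
```

Deck contact is at TCP z ≈ 87.5, so the deck is at about 47 mm. I'll take the pressure off, then advance.

Request:
move_arm:
  deltas:
    - [0,0,0.006,0,1]
    - [0,0,0.012,0,1]
    - [0,0,0.012,0,1]
    - [0,0,0.012,0,1]

```text
t: 8.2
position: [544.2, 147.5, 86.7]
eef_rot: [-0.044, 2.201, -2.201]
contact_force: [0.5, -3.6, 3.0]
gripper_width: 0.642
```

Request:
move_arm:
  deltas:
    - [0,0.007,0,0,1]
    - [0,0.013,0,0,1]
    - [-0.001,0.02,0,0,1]
    - [-0.001,0.02,0,0,1]

```text
t: 8.6
position: [543.7, 153.9, 86.6]
eef_rot: [-0.044, 2.201, -2.201]
contact_force: [1.1, -5.2, 4.0]
gripper_width: 0.638
```

Request:
move_arm:
  deltas:
    - [-0.0003,0.007,0,0,1]
    - [-0.0006,0.013,0,0,1]
    - [-0.0008,0.02,0,0,1]
    - [-0.0011,0.027,0,0,1]
    - [-0.0014,0.033,0,0,1]
    - [-0.0014,0.033,0,0,1]

```text
t: 9.2
position: [543.2, 163.6, 86.6]
eef_rot: [-0.044, 2.201, -2.201]
contact_force: [0.2, -4.6, 6.0]
gripper_width: 0.638
```

Request:
move_arm:
  deltas:
    - [-0.0003,0.007,0,0,1]
    - [-0.0006,0.013,0,0,1]
    - [-0.0008,0.02,0,0,1]
    - [-0.0011,0.027,0,0,1]
    - [-0.0011,0.027,0,0,1]

```text
t: 9.7
position: [542.9, 171.6, 86.8]
eef_rot: [-0.044, 2.201, -2.201]
contact_force: [0.8, -4.8, 6.4]
gripper_width: 0.637
```

The foot's front is past the rail mouth with no side force. I'll continue in small steps.

Request:
move_arm:
  deltas:
    - [-0.0003,0.007,0,0,1]
    - [-0.0006,0.013,0,0,1]
    - [-0.0008,0.02,0,0,1]
    - [-0.0011,0.027,0,0,1]
    - [-0.0011,0.027,0,0,1]

```text
t: 10.2
position: [542.6, 179.5, 86.9]
eef_rot: [-0.044, 2.201, -2.202]
contact_force: [0.2, -6.2, 7.1]
gripper_width: 0.639
```

Request:
move_arm:
  deltas:
    - [-0.0003,0.007,0,0,1]
    - [-0.0006,0.013,0,0,1]
    - [-0.0008,0.02,0,0,1]
    - [-0.0008,0.02,0,0,1]

```text
t: 10.6
position: [542.4, 185.4, 87.0]
eef_rot: [-0.044, 2.2, -2.202]
contact_force: [-0.5, -5.7, 8.3]
gripper_width: 0.639
```

Request:
move_arm:
  deltas:
    - [-0.0003,0.007,0.0015,0,1]
    - [-0.0006,0.013,0.0015,0,1]
    - [-0.0008,0.02,0.0015,0,1]
    - [-0.0008,0.02,0.0015,0,1]

```text
t: 11.0
position: [542.0, 191.6, 87.2]
eef_rot: [-0.045, 2.201, -2.202]
contact_force: [-0.1, -6.5, 5.9]
gripper_width: 0.641
```

Request:
move_arm:
  deltas:
    - [-0.0003,0.007,0,0,1]
    - [-0.0006,0.013,0,0,1]
    - [-0.0006,0.013,0,0,1]

```text
t: 11.3
position: [541.7, 194.9, 87.2]
eef_rot: [-0.045, 2.2, -2.203]
contact_force: [0.2, -8.4, 6.8]
gripper_width: 0.64
```

Request:
move_arm:
  deltas:
    - [-0.0003,0.007,0,0,1]
    - [-0.0006,0.013,0,0,1]
    - [-0.0006,0.013,0,0,1]

```text
t: 11.6
position: [541.5, 198.7, 87.3]
eef_rot: [-0.045, 2.2, -2.203]
contact_force: [-0.1, -8.8, 8.1]
gripper_width: 0.639
```

Request:
move_arm:
  deltas:
    - [-0.0002,0.004,0.001,0,1]
    - [-0.0003,0.008,0.001,0,1]
    - [-0.0004,0.01,0.001,0,1]
    - [-0.0004,0.01,0.001,0,1]

```text
t: 12.0
position: [541.4, 201.8, 87.4]
eef_rot: [-0.045, 2.2, -2.203]
contact_force: [0.0, -7.8, 7.7]
gripper_width: 0.639
```

Request:
move_arm:
  deltas:
    - [-0.0002,0.004,0,0,1]
    - [-0.0003,0.008,0,0,1]
    - [-0.0003,0.008,0,0,1]

```text
t: 12.3
position: [541.4, 204.7, 87.4]
eef_rot: [-0.044, 2.201, -2.202]
contact_force: [0.3, -5.6, 6.3]
gripper_width: 0.638
```

Request:
move_arm:
  deltas:
    - [-0.0002,0.004,0,0,1]
    - [-0.0003,0.007,0,0,1]
    - [-0.0003,0.007,0,0,1]

```text
t: 12.6
position: [541.3, 206.9, 87.4]
eef_rot: [-0.044, 2.201, -2.202]
contact_force: [0.9, -5.4, 6.2]
gripper_width: 0.635
```

Request:
move_arm:
  deltas:
    - [-0.0002,0.004,0,0,1]
    - [-0.0003,0.007,0,0,1]
    - [-0.0003,0.007,0,0,1]

```text
t: 12.9
position: [541.2, 209.0, 87.5]
eef_rot: [-0.044, 2.201, -2.202]
contact_force: [-0.3, -5.4, 6.2]
gripper_width: 0.638
```

Request:
move_arm:
  deltas:
    - [-0.0002,0.004,0,0,1]
    - [-0.0003,0.007,0,0,1]
    - [-0.0003,0.007,0,0,1]

```text
t: 13.2
position: [541.2, 211.1, 87.4]
eef_rot: [-0.044, 2.201, -2.202]
contact_force: [0.4, -5.1, 5.7]
gripper_width: 0.64
```

Request:
move_arm:
  deltas:
    - [-0.0002,0.004,0,0,1]
    - [-0.0003,0.007,0,0,1]
    - [-0.0003,0.007,0,0,1]

```text
t: 13.5
position: [541.1, 213.2, 87.5]
eef_rot: [-0.044, 2.201, -2.202]
contact_force: [-0.6, -6.0, 5.7]
gripper_width: 0.635
```

Request:
move_arm:
  deltas:
    - [-0.0002,0.004,0,0,1]
    - [-0.0003,0.007,0,0,1]
    - [-0.0003,0.007,0,0,1]

```text
t: 13.8
position: [541.0, 215.3, 87.4]
eef_rot: [-0.044, 2.201, -2.202]
contact_force: [0.1, -5.7, 6.5]
gripper_width: 0.637
```

Request:
move_arm:
  deltas:
    - [-0.0002,0.004,0,0,1]
    - [-0.0003,0.007,0,0,1]
    - [-0.0003,0.007,0,0,1]

```text
t: 14.1
position: [540.9, 216.2, 87.5]
eef_rot: [-0.045, 2.199, -2.204]
contact_force: [1.9, -11.1, 7.7]
gripper_width: 0.638
```

Request:
move_arm:
  deltas:
    - [-0.0001,0.003,0,0,1]
    - [-0.0002,0.005,0,0,1]
    - [-0.0002,0.005,0,0,1]

```text
t: 14.4
position: [540.7, 217.3, 87.5]
eef_rot: [-0.045, 2.199, -2.205]
contact_force: [1.9, -12.6, 8.0]
gripper_width: 0.638
```

Terminals met at y ≈ 215.8, so home should be near 219.8. I'll ease the vertical load slightly and continue with finer steps.

Request:
move_arm:
  deltas:
    - [0,0,0.002,0,1]
    - [-0.0001,0.003,0.002,0,1]
    - [-0.0001,0.003,0.002,0,1]

```text
t: 14.7
position: [540.5, 218.2, 87.6]
eef_rot: [-0.045, 2.199, -2.205]
contact_force: [2.8, -11.4, 4.5]
gripper_width: 0.638
```

Request:
move_arm:
  deltas:
    - [-0.0001,0.003,0,0,1]
    - [-0.0001,0.003,0,0,1]

```text
t: 14.9
position: [540.5, 218.9, 87.6]
eef_rot: [-0.045, 2.199, -2.205]
contact_force: [2.9, -12.2, 4.0]
gripper_width: 0.64
```

Request:
move_arm:
  deltas:
    - [-0.0001,0.002,0,0,1]
    - [-0.0001,0.002,0,0,1]

```text
t: 15.1
position: [540.5, 219.4, 87.6]
eef_rot: [-0.045, 2.199, -2.206]
contact_force: [3.4, -12.6, 4.1]
gripper_width: 0.638
```

Request:
move_arm:
  deltas:
    - [0,0.002,0,0,1]
    - [0,0.002,0,0,1]

```text
t: 15.3
position: [540.5, 220.1, 87.6]
eef_rot: [-0.045, 2.199, -2.205]
contact_force: [2.0, -10.6, 3.3]
gripper_width: 0.639
```

Request:
move_arm:
  deltas:
    - [0,0.0015,0,0,1]
    - [0,0.0015,0,0,1]

```text
t: 15.5
position: [540.4, 220.6, 87.5]
eef_rot: [-0.045, 2.199, -2.205]
contact_force: [4.3, -12.3, 4.4]
gripper_width: 0.634
```

Request:
move_arm:
  deltas:
    - [0,0.0015,0,0,1]
    - [0,0.0015,0,0,1]

```text
t: 15.7
position: [540.4, 220.9, 87.5]
eef_rot: [-0.045, 2.199, -2.206]
contact_force: [2.3, -12.3, 3.9]
gripper_width: 0.638
```

Request:
move_arm:
  deltas:
    - [0,0.0015,0,0,1]
    - [0,0.0015,0,0,1]

```text
t: 15.9
position: [540.4, 221.3, 87.5]
eef_rot: [-0.045, 2.199, -2.206]
contact_force: [2.9, -12.3, 4.3]
gripper_width: 0.631
```

Request:
move_arm:
  deltas:
    - [0,0.0015,0,0,1]
    - [0,0.0015,0,0,1]

```text
t: 16.1
position: [540.4, 221.6, 87.5]
eef_rot: [-0.045, 2.199, -2.206]
contact_force: [3.3, -13.2, 4.8]
gripper_width: 0.638
```

Request:
move_arm:
  deltas:
    - [0,0,0,0,1]
    - [0,0.001,0,0,1]
    - [0,0.001,0,0,1]
  newtons: 40

```text
t: 16.4
position: [540.3, 221.8, 87.5]
eef_rot: [-0.046, 2.199, -2.206]
contact_force: [2.2, -13.2, 4.9]
gripper_width: 0.639
```

Request:
move_arm:
  deltas:
    - [0,0.0015,0,0,1]
    - [0,0.0015,0,0,1]

```text
t: 16.6
position: [540.3, 222.1, 87.5]
eef_rot: [-0.046, 2.198, -2.207]
contact_force: [3.9, -14.3, 5.5]
gripper_width: 0.633
```

Request:
move_arm:
  deltas:
    - [0,0.0015,0,0,1]
    - [0,0.0015,0,0,1]

```text
t: 16.8
position: [540.3, 222.2, 87.5]
eef_rot: [-0.046, 2.198, -2.207]
contact_force: [4.2, -15.8, 4.8]
gripper_width: 0.64
```

Request:
move_arm:
  deltas:
    - [0,0.0015,0,0,1]
    - [0,0.0015,0,0,1]

```text
t: 17.0
position: [540.3, 222.3, 87.6]
eef_rot: [-0.046, 2.197, -2.208]
contact_force: [4.4, -16.5, 5.7]
gripper_width: 0.634
```

Motion has nearly stopped while force climbs, so this looks like the solid stop. I'll ease back gently to test the catch.

Request:
move_arm:
  deltas:
    - [0,-0.004,0,0,1]
    - [0,-0.007,0,0,1]
    - [0,-0.007,0,0,1]

```text
t: 17.3
position: [540.3, 221.8, 87.5]
eef_rot: [-0.045, 2.2, -2.205]
contact_force: [1.7, -9.4, 3.0]
gripper_width: 0.634
```

Request:
move_arm:
  deltas:
    - [0,-0.004,0,0,1]
    - [0,-0.007,0,0,1]
    - [0,-0.007,0,0,1]

```text
t: 17.6
position: [540.5, 220.7, 87.5]
eef_rot: [-0.044, 2.201, -2.203]
contact_force: [1.4, -5.7, 2.8]
gripper_width: 0.638
```

Request:
move_arm:
  deltas:
    - [0,-0.003,0,0,1]
    - [0,-0.003,0,0,1]

```text
t: 17.8
position: [540.6, 220.1, 87.5]
eef_rot: [-0.044, 2.201, -2.202]
contact_force: [0.8, -5.9, 1.8]
gripper_width: 0.636
```

Request:
move_arm:
  deltas:
    - [0,-0.003,0,0,1]
    - [0,-0.003,0,0,1]

```text
t: 18.0
position: [540.6, 219.6, 87.5]
eef_rot: [-0.044, 2.202, -2.201]
contact_force: [1.5, -3.4, -0.7]
gripper_width: 0.637
```

Request:
move_arm:
  deltas:
    - [0,-0.004,0,0,1]
    - [0,-0.004,0,0,1]

```text
t: 18.2
position: [540.7, 219.1, 87.6]
eef_rot: [-0.044, 2.203, -2.2]
contact_force: [-0.5, 2.1, -3.2]
gripper_width: 0.637
```

Request:
move_arm:
  deltas:
    - [0,-0.004,0,0,1]
    - [0,-0.004,0,0,1]

```text
t: 18.4
position: [540.8, 218.6, 87.6]
eef_rot: [-0.043, 2.204, -2.198]
contact_force: [-2.0, 5.9, -4.0]
gripper_width: 0.638
```

It now pulls back (+y force rising), so the catch holds. I'll return to neutral and release.

Request:
move_arm:
  deltas:
    - [0,0.004,0,0,1]
    - [0,0.006,0,0,1]
    - [0,0.006,0,0,1]
    - [0,0.006,0,0,0.5]
    - [0,0.006,0,0,0]
    - [0,0.006,0,0,0]
    - [0,0.006,0,0,0]

```text
t: 19.1
position: [541.0, 218.6, 88.3]
eef_rot: [-0.044, 2.201, -2.201]
contact_force: [-0.8, 0.3, -0.1]
gripper_width: 0.846
```

Request:
move_arm:
  deltas:
    - [0,0,0.05,0,0]
    - [0,0,0.15,0,0]
    - [0,0,0.3,0,0]
    - [0,0,0.4,0,0]
    - [0,0,0.5,0,0]
    - [0,-0.15,0.5,0,0]
    - [0,-0.3,0.5,0,0]
    - [0,-0.45,0.5,0,0]
    - [0,-0.6,0.5,0,0]
    - [0,-0.75,0.5,0,0]
    - [0,-0.9,0.5,0,0]
    - [0,-1,0.5,0,0]

```text
t: 20.3
position: [540.2, -83.9, 238.4]
eef_rot: [-0.042, 2.201, -2.202]
contact_force: [1.2, 0.7, 0.0]
gripper_width: 0.996
```

Run:
```python
from h import *
c=snap('top','top3')['color'][:,:,::-1]; d=snap('side','side3')['color'][:,:,::-1]
a=cv2.resize(c[180:260,225:325],(500,400),interpolation=cv2.INTER_CUBIC); b=cv2.resize(d[130:230,250:325],(300,400),interpolation=cv2.INTER_CUBIC)
cv2.imwrite('pics/c3.png',np.hstack([a,b])); print(bot.sense()['position'],bot.sense()['contact_force'])
```

```text
[540.22704146 -84.52610212 238.12468908] [-0.1586544  -0.42055026  0.40313345]
```

View pics/c3.png

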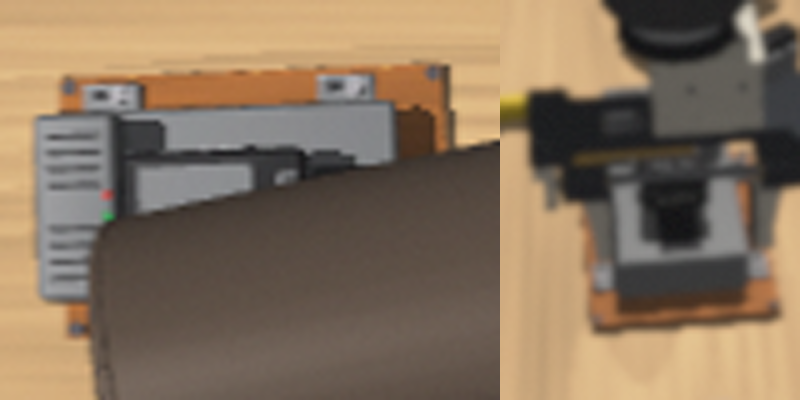

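The pack sits against the hump, in line, with the button outwards, and the gripper is clear. The pull test showed the catch holding, so I'm handing in.

```bash
python3 -c "
from h import *
print(bot.hand_in(), bot.sense()['t'])
print(onz('top3',(np.array([[123,160],[302,152]])+.5)/5-.5+[225,180],96).round(1))"
```

```text
the job is handed in; nothing more can be done
the job is handed in; nothing more can be done
```

I put the slim pack on the charger, slid it home in the rails and let go of it. I then handed the job in at about 20 s on the robot's clock; no verdict is reported.

- **Placing:** I gripped the pack across its sides and set it down on the deck in front of the rails, button end outwards. The wrist sensor read up to 19 N there, about 23 N on the deck with the pack's weight.
- **Sliding in:** It went in without jamming. I felt the terminals at about y = 216 mm and the solid stop at about 222 mm, where the push peaked at about 16.5 N.
- **Catch:** The force dipped only about 2 N near 220 mm, close to sensor noise, so I did not rely on it as the click. I pulled back gently instead: the pushing force turned into a rising holding force of about 6 N the other way. That is my main evidence that the catch has snapped.
- **After release:** The force on the tool was about 0 N. The last pictures show the pack up against the hump, in line and button outwards, with the gripper clear of it.

**Not checked:**
- The arm hid part of the pack in the final top view.
- A last measurement of the pack's position from that picture did not run, because I put it after the hand-in.
- I did not re-measure the tall pack and the other things after the job. I saw no sign of touching them.

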